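# Twist-lock the lid onto the bedside tumbler

### The job

Close the steel tumbler for the night: set its black lid on the mouth, turn it while pressing down until its two lugs drop into the notches and the lid sits flush, then twist it clockwise (seen from above) as far as it goes so that it is locked, and let go. Leave the pill case, coin dish, glasses case and hair brush where they are.

Things in the scene. Friction and masses are not known exactly. Their poses are not given: they have to be found in the camera images.
- lid_grip (a point): Black plastic tumbler lid with an aluminium loop, 76 mm across, 50 mm high, 90 to 145 g, standing loop up. This point: centre of its carry loop's top bar, on the lid's axis, 42 mm above its underside; z up, x along the bar. Bar 52 mm long (x), 14 mm wide (y; grip across this), 16 mm high, on two posts under its ends. The cap disc's top lies 23 mm below this point.
- lid: The same lid, origin at the centre of its underside, same axes. From the underside up: round plug 54 mm across, 15 mm high, its lowest 4.5 mm tapering to 44 mm; then cap disc, 76 mm across, 15 to 19 mm up. Two lugs stand out of the plug along +x and -x, in line with the bar: 14 mm wide, tips 33 mm from the axis, 5 to 9.5 mm up. Either way round fits.
- tumbler_mouth (a point): Steel tumbler, 110 mm high, 76 mm across, fixed to the glass by a suction foot. This point: centre of the mouth at rim height; z up, x through the notches. A white collar flush with the rim, 4 mm thick, leaves a 58 mm round opening with two notches 17.5 mm wide at +x and -x; an outside rib marks each.
- tumbler: The same tumbler, origin at the centre of its foot. Lugs lying on the collar: lid_grip is 37 mm above tumbler_mouth, plug's taper in the opening. Lugs in line with the notches (within 3 degrees): the lid drops 10 mm, flush, lid_grip 27 mm above. Then it turns freely 60 degrees clockwise from above to fixed stops (2 degrees slack, 1.5 mm vertical play); anticlockwise it is stopped.
- tumbler_lock (a point): The same point as tumbler_mouth, but its x axis is turned 60 degrees clockwise from above (negative about z): the line along which the lid's bar and lugs lie (either way round) when the lid is locked.
- pill_case: Bystander: slim grey travel pill case with a steel clip, 55 x 100 x 16 mm, long along y; origin at the centre of its underside.
- coin_dish: Bystander: white ceramic ashtray with coins in it, 94 mm across, 28 mm high; origin at the centre of its underside.
- glasses_case: Bystander: red plastic glasses case, 62 x 160 x 38 mm, long along y; origin at the centre of its underside.
- hair_brush: Bystander: wooden hair brush lying bristles up, 60 mm wide, 220 mm long along y, 32 mm high; origin at table height under its neck, near the middle.

How it is judged:
On the way, in this order (a step that is already met when the one before it is completed fails the run):
1. the lugs have dropped through the notches: the lid sits level and flush on the rim, not yet turned to the lock (z of lid_grip in the frame of tumbler_mouth between 0.022 and 0.0295 m and horizontal distance between lid_grip and tumbler_mouth below 0.005 m and angle between lid_grip's own z axis and vertical below 0.08 rad and not (angle between the x axis of lid_grip and the x axis of tumbler_lock, either way round below 0.2 rad)), for 0.1 s.
2. the lid, still down on the rim, is turned clockwise to the locked position (z of lid_grip in the frame of tumbler_mouth between 0.022 and 0.0295 m and horizontal distance between lid_grip and tumbler_mouth below 0.005 m and angle between lid_grip's own z axis and vertical below 0.08 rad and angle between the x axis of lid_grip and the x axis of tumbler_lock, either way round below 0.2 rad), for 0.2 s.
At the end, for the whole second after the job is handed in: The lid sits level on the tumbler (grip point 22 to 29.5 mm above the mouth point, within 5 mm of its axis, tilt under 0.08 rad), its bar within 0.2 rad of the locked direction, at rest; the bystanders have moved less than 30 mm (all of step 2 and linear speed of lid below 0.02 m/s); the robot touches nothing.
It fails at once if the pill case is shifted by 30 mm or more (distance of pill_case from where it was at the start of the episode above 0.03 m).
It fails at once if the coin dish is shifted by 30 mm or more (distance of coin_dish from where it was at the start of the episode above 0.03 m).
It fails at once if the glasses case is shifted by 30 mm or more (distance of glasses_case from where it was at the start of the episode above 0.03 m).
It fails at once if the hair brush is shifted by 30 mm or more (distance of hair_brush from where it was at the start of the episode above 0.03 m).
It also fails if it takes over 42 s, if anything falls off the work surface, if the arm or the gripper's body presses on something with over 40 N, if the wrist force passes 120 N, or if a joint passes its speed limit or range.

### The arm

A 7-joint arm with a two-finger parallel gripper is mounted at the origin on the work surface. World frame = base frame: x ahead of the robot, y to its left, z up, the work surface at z = 0. Lengths are in m, angles in rad, forces in N, time in s.
With the tool pointing down it reaches from about 0.4 to 0.875 m from the base axis. Payload 19.3 kg.
Tool frame: the origin (TCP) lies at the very end of the fingers, on their centre line; the grasp point (between the pads) lies 19 mm behind it; z points along the fingers, y is the line along which they close (so a half turn about z gives the same grasp; the last joint's range is limited). The gripper opens to 85 mm and grips with 20 to 120 N. Pads are 22 mm wide; open, the fingers measure 114 mm over their backs; the gripper's body (76 mm by 85 mm) begins 54 mm behind the grasp point. The pads swing forward as they close: fully open they stand 13 mm farther back than shut.
Start: joints at [1.187, 0.521, -0.036, 1.599, 0.021, 1.021, -0.113], TCP at [0.193, -0.594, 0.231] pointing down, gripper open.
Joint ranges: [-2.91, 2.91], [-0.3, 2.13], [-1.5, 1.42], [0.17, 2.43], [-1.26, 4.41], [0.16, 1.93], [-2.52, 2.52]. Speed limits (rad/s): [1.89, 1.89, 2.39, 2.39, 3.01, 3.01, 3.01].

### API

Orientations are given as [roll, pitch, yaw] about the fixed x, y, z axes, in that order (R = Rz(yaw) Ry(pitch) Rx(roll)).
In Python, from workcell import bot gives the robot as it stands.
- The arm moves only by the tool servo_tool, never from a script. Its argument "plan" is a list of rows, each a list of 7 numbers: the finger opening in cm, from 0 to 8.54, then the shift along the tool's x, y, z in cm, then the turn, a rotation vector about the tool's x, y, z in degrees. In form: [[fingers, x, y, z, wx, wy, wz], ...]. A call has 1 to 10 rows; each row is the pose to reach, as a shift and turn from the pose commanded when the call began, along the tool's axes at that moment; what a row does not reach only later rows make up. A row lasts 1/10 s, in which the tool goes at most 50 mm and 8.59 degrees, less where a joint would pass 70% of its speed; a pose out of reach is approached as far as the arm can. A call with a gripper value outside its range is refused whole. The fingers move at their own pace and stop on an object; "force" is the grip in N (left out, the last holds). Time passes only in rows, so rows that repeat a pose let the fingers close. It gives the time, the measured TCP pose, the force, the opening and the grip force at its end, in the units of the state.
- bot.observe(): the state, without advancing time (a new reading comes with each control period).
- bot.grab_frame(name): name is "scene" or "top"; returns a dict with "frame" (420x560x3 uint8, blue, green, red), "mtx" (3x3 intrinsics, pixels), "R" (3x3) and "t" (3): a world point X has camera coordinates R X + t. Camera axes: x right, y down, z forward; pixel columns grow to the right and rows downward; lengths in m; the calibration is good to about 2 mm. A picture is of the moment at which its call begins. There is no depth.
- bot.job_done(): hands the job in; it is judged then, once.
The state is a dict: "clock": time; "qpos": joint angles; "qd": joint speeds; "joint_efforts": joint torques, N m; "position": TCP position; "tool_rot": TCP orientation; "force": force on the tool from outside, world axes, zero at the start; "moment": the same for the moment, N m; "grip_width": finger opening in m; "finger_force": force on a finger pad.
Only numpy, scipy, OpenCV 4.12 (cv2) and the standard library are available. Lean on these libraries where they do the work, as an engineer would, in place of code of your own. Each camera call takes 0.05 s, during which the arm holds its last target. There are 200 camera calls.

## Working session

There is one attempt and no reset: what is moved stays moved. The work goes in short steps, Python scripts to look and compute and a tool call to move; the robot and the scene stay as the last step left them, time stands still between calls to the robot, and variables do not carry over. Pictures are saved under pics/ and viewed, at most 10 in all, crops included, and the job is handed in when it is done.

Besides the shell and the picture viewer there is one more tool, called as name(argument=value, ...), one argument or row to a line, values as JSON. servo_tool: Moves the arm, as the interface text tells. Its arguments: {"type":"object","properties":{"plan":{"type":"array","items":{"type":"array","items":{"type":"number"}}},"force":{"type":"number"}},"required":["plan"]}

```bash
mkdir -p pics; python3 - <<'E'
from workcell import bot
import cv2,numpy as np
for n in("scene","top"):
    f=bot.grab_frame(n); cv2.imwrite(f"pics/{n}0.png",f["frame"]); np.savez(f"{n}0.npz",**f)
    print(n,-f["R"].T@f["t"],f["mtx"][0],f["R"][2])
print(bot.observe())
E
```

```text
scene [1.20997362 0.24129384 0.54167735] [477.62685181   0.         280.24755432] [-0.75885135 -0.30918622 -0.57319152]
top [0.43370225 0.00241832 0.93543352] [485.36323911   0.         280.15250983] [ 0.20098975  0.00615734 -0.97957399]
{'clock': 0.1, 'qpos': array([ 1.18679693,  0.52193311, -0.03630638,  1.59994447,  0.02120467,
        1.02109103, -0.11284185]), 'qd': array([-8.87316555e-04, -2.17961245e-03, -5.21394301e-05, -9.14971816e-04,
       -7.45881488e-04,  1.27378218e-03,  1.18707720e-03]), 'joint_efforts': array([ 4.54682318e-03, -9.28495789e+01,  1.98488653e+00, -3.70535088e+01,
        1.81842962e-02,  5.27950062e-03,  7.91942171e-05]), 'position': array([ 0.19278583, -0.59421336,  0.23079913]), 'tool_rot': array([-3.14060523e+00,  8.33210218e-05,  3.13730677e-01]), 'force': array([-0.29081004, -0.57116056,  0.09574981]), 'moment': array([0.03661513, 0.01431681, 0.0052839 ]), 'finger_force': 0.0, 'grip_width': 0.0854237589495121}
```

View pics/scene0.png

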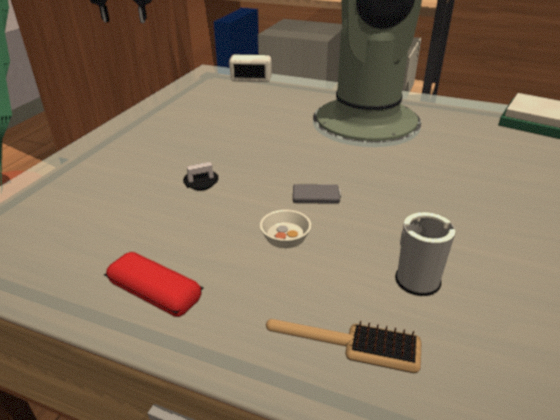

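View pics/top0.png

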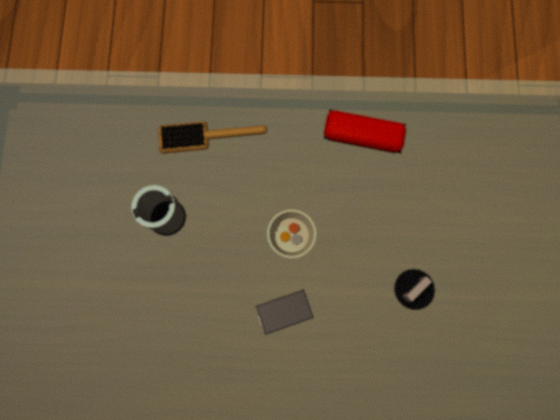

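The scene view shows the lid at about (200,176) and the tumbler rim at (426,230). In the top view the lid is at (415,289) with a light bar, and the tumbler mouth is at (154,207). Next I measure both and zoom in.

```bash
cat > h.py <<'E'
import numpy as np,cv2
def ray(f,u,v,z):
    d=f["R"].T@np.linalg.solve(f["mtx"],[u,v,1]); c=-f["R"].T@f["t"]
    return c+d*(z-c[2])/d[2]
def rect(f,z,cx,cy,half,n):
    """resample horizontal plane z around (cx,cy): row=-x, col=-y ; returns image n x n"""
    pts=np.array([[cx+half,cy+half,z],[cx+half,cy-half,z],[cx-half,cy-half,z],[cx-half,cy+half,z]])
    p=(f["R"]@pts.T).T+f["t"]; p=(f["mtx"]@p.T).T; p=(p[:,:2]/p[:,2:]).astype(np.float32)
    H=cv2.getPerspectiveTransform(p,np.float32([[0,0],[n,0],[n,n],[0,n]]))
    return cv2.warpPerspective(f["frame"],H,(n,n),flags=cv2.INTER_CUBIC)
E
python3 - <<'E'
from h import *
f=dict(np.load("top0.npz"));s=dict(np.load("scene0.npz"))
fr=f["frame"];g=cv2.cvtColor(fr,cv2.COLOR_BGR2GRAY)
def big(m,x0,y0,x1,y1):
    mm=np.zeros_like(m);mm[y0:y1,x0:x1]=m[y0:y1,x0:x1]
    c=max(cv2.findContours(mm,cv2.RETR_EXTERNAL,cv2.CHAIN_APPROX_NONE)[0],key=cv2.contourArea);return c
# lid disc z=.019
c=big((g<50).astype(np.uint8),385,260,445,320);e=cv2.fitEllipse(cv2.convexHull(c));print("disc",e,ray(f,*e[0],.019), "diam",ray(f,e[0][0]+e[1][0]/2,e[0][1],.019)-ray(f,*e[0],.019))
c=big((g>110).astype(np.uint8),398,272,436,306);r=cv2.minAreaRect(c);print("bar",r,ray(f,*r[0],.05))
b=cv2.boxPoints(r);w=np.array([ray(f,*p,.05) for p in b]);print(w)
# rim z=.11
c=big((g>130).astype(np.uint8),120,170,190,240);e=cv2.fitEllipse(cv2.convexHull(c));print("rim",e,ray(f,*e[0],.11),cv2.contourArea(cv2.convexHull(c)))
p=ray(f,*e[0],.11)
for q in ([30,0],): print(ray(f,e[0][0]+e[1][0]/2,e[0][1],.11)-p)
l=rect(f,.05,*ray(f,*r[0],.05)[:2],.06,400);t=rect(f,.11,p[0],p[1],.06,400)
cv2.imwrite("pics/z1.png",np.hstack([l,t]))
E
```

```text
disc ((414.0994567871094, 288.9191589355469), (38.54313659667969, 40.81822967529297), 134.67819213867188) [ 0.47001292 -0.24517794  0.019     ] diam [ 0.00092863 -0.03585063  0.        ]
bar ((418.75006103515625, 288.2500305175781), (5.656853675842285, 26.16295051574707), 45.0) [ 0.47018959 -0.24519894  0.05      ]
[[ 0.45682497 -0.22462848  0.05      ]
 [ 0.49060699 -0.25892453  0.05      ]
 [ 0.48363302 -0.26589071  0.05      ]
 [ 0.44995844 -0.23159856  0.05      ]]
rim ((150.0916748046875, 199.7503204345703), (28.209495544433594, 39.7605094909668), 66.70726013183594) [0.60776163 0.23423196 0.11      ] 486.0
[ 0.0006316 -0.0245531  0.       ]
```

View pics/z1.png

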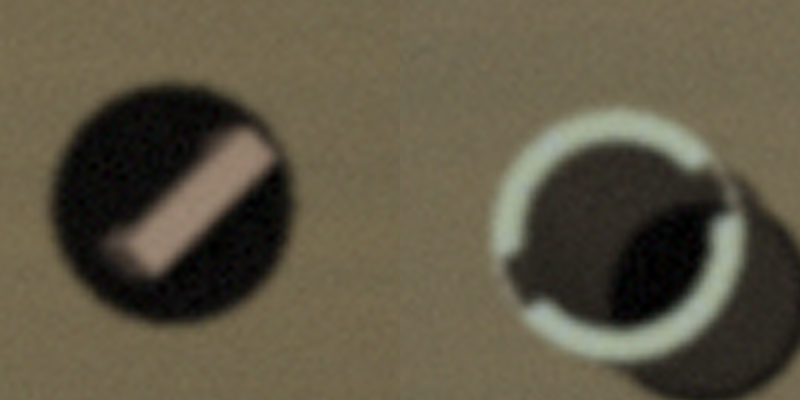

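The rectified crops (0.3 mm/px) show the bar clearly, running right and up. The rim is a 256 px (77 mm) ring centred near (220,236) in the right half. Its notches are at about (515,275) and (717,190). I'll compute the angles from these.

```bash
cat >> h.py <<'E'
def bigc(m): return max(cv2.findContours(m.astype(np.uint8),cv2.RETR_EXTERNAL,cv2.CHAIN_APPROX_NONE)[0],key=cv2.contourArea)
def bar(f,cx,cy,z,th=105,half=.035):
    t=rect(f,z,cx,cy,half,350); g=cv2.cvtColor(t,cv2.COLOR_BGR2GRAY)
    c=bigc(g>th); r=cv2.minAreaRect(c); b=cv2.boxPoints(r); s=2*half/350
    w=np.c_[cx+half-b[:,1]*s,cy+half-b[:,0]*s]; e=[w[1]-w[0],w[2]-w[1]]; e.sort(key=np.linalg.norm)
    return w.mean(0),np.degrees(np.arctan2(e[1][1],e[1][0]))%180,[np.linalg.norm(x) for x in e]
E
python3 - <<'E'
from h import *
f=dict(np.load("top0.npz"))
print("bar",bar(f,.470,-.245,.05))
cx,cy=.5970,.228
for _ in range(3):
    h=.045;t=rect(f,.11,cx,cy,h,450);g=cv2.cvtColor(t,cv2.COLOR_BGR2GRAY);s=2*h/450
    pts=cv2.findNonZero((g>120).astype(np.uint8));(u,v),r=cv2.minEnclosingCircle(cv2.convexHull(pts))
    e=cv2.fitEllipse(cv2.convexHull(pts)); cx,cy=cx+h-e[0][1]*s,cy+h-e[0][0]*s
    print(cx,cy,np.array(e[1])*s,r*2*s)
a=np.radians(np.arange(0,360,.5));rr=.0325/s
x=225-rr*np.sin(a);y=225-rr*np.cos(a)   # world angle a
pr=cv2.remap(g,x.astype(np.float32)[None],y.astype(np.float32)[None],cv2.INTER_LINEAR)[0]
d=np.degrees(a)[pr<100];print(d)
E
```

```text
bar (array([ 0.47030282, -0.24498993], dtype=float32), np.float32(134.47437), [np.float32(0.012294058), np.float32(0.04963289)])
0.597814486694336 0.22990855102539065 [0.07613095 0.0772006 ] 0.07795103759765624
0.5978024291992189 0.22995782165527345 [0.07616537 0.0771443 ] 0.07791326904296875
0.5978085357666018 0.22990389099121095 [0.07610999 0.07716244] 0.07795103759765624
[103.  103.5 104.  104.5 105.  105.5 106.  106.5 107.  107.5 108.  108.5
 109.  109.5 110.  110.5 111.  111.5 112.  112.5 113.  113.5 114.  114.5
 115.  115.5 116.  116.5 117.  117.5 118.  118.5 119.  119.5 120.  120.5
 121.  121.5 122.  122.5 123.  123.5 124.  124.5 125.  125.5 126.  126.5
 127.  127.5 128.  128.5 129.  129.5 130.  279.  279.5 280.  280.5 281.
 281.5 282.  282.5 283.  283.5 284.  284.5 285.  285.5 286.  286.5 287.
 287.5 288.  288.5 289.  289.5 290.  290.5 291.  291.5 292.  292.5 293.
 293.5 294.  294.5 295.  295.5 296.  296.5 297.  297.5 298.  298.5 299.
 299.5 300.  300.5 301.  301.5 302.  302.5 303.  303.5 304.  304.5 305.
 305.5 306.  306.5]
```

```bash
cat >> h.py <<'E'
from scipy.spatial.transform import Rotation as Ro
def go(o,x,y,z,yaw):
    R0=Ro.from_euler("xyz",o["tool_rot"]);R1=Ro.from_euler("xyz",[np.pi,0,np.radians(yaw)])
    d=R0.inv().apply(np.array([x,y,z])-o["position"])*100
    print("shift",d.round(2),"rot",(R0.inv()*R1).as_rotvec(degrees=True).round(1))
def st(o): print(round(o["clock"],2),o["position"].round(4),np.degrees(o["tool_rot"]).round(1),"q",o["qpos"].round(2),"F",o["force"].round(1),"w",round(o["grip_width"],4),round(o["finger_force"],1))
E
python3 - <<'E'
from h import *
from workcell import bot
o=bot.observe();st(o);go(o,.4703,-.245,.14,134.5)
E
```

```text
0.1 [ 0.1928 -0.5942  0.2308] [-179.9    0.    18. ] q [ 1.19  0.52 -0.04  1.6   0.02  1.02 -0.11] F [-0.3 -0.6  0.1] w 0.0854 0.0
shift [ 37.17 -24.64   9.1 ] rot [-0.000e+00 -1.000e-01 -1.165e+02]
```

servo_tool(
  plan=[
    [6, 37.2, -24.6, 9.1, 0, 0, -116.5],
    [6, 37.2, -24.6, 9.1, 0, 0, -116.5],
    [6, 37.2, -24.6, 9.1, 0, 0, -116.5],
    [6, 37.2, -24.6, 9.1, 0, 0, -116.5],
    [6, 37.2, -24.6, 9.1, 0, 0, -116.5],
    [6, 37.2, -24.6, 9.1, 0, 0, -116.5],
    [6, 37.2, -24.6, 9.1, 0, 0, -116.5],
    [6, 37.2, -24.6, 9.1, 0, 0, -116.5],
    [6, 37.2, -24.6, 9.1, 0, 0, -116.5],
    [6, 37.2, -24.6, 9.1, 0, 0, -116.5],
  ],
  force=100,
)

```text
clock: 1.1
position: [0.474, -0.2397, 0.1395]
tool_rot: [3.14, -0.003, 1.827]
force: [-0.9, -1.5, 0.1]
grip_width: 0.0602
finger_force: 0.0
```

```bash
python3 - <<'E'
from h import *
from workcell import bot
o=bot.observe();st(o);go(o,.4703,-.245,.09,134.5)
E
```

```text
1.1 [ 0.474  -0.2397  0.1395] [ 1.799e+02 -1.000e-01  1.047e+02] q [ 0.7   0.53 -0.47  1.91  0.33  0.77  0.31] F [-0.9 -1.5  0.1] w 0.0602 0.0
shift [-0.43 -0.5   4.94] rot [  0.1  -0.1 -29.8]
```

servo_tool(
  plan=[
    [6, 0, 0, 2, 0, 0, -29],
    [6, 0, 0, 4, 0, 0, -29],
    [6, 0, 0, 4, 0, 0, -29],
    [6, 0, 0, 4, 0, 0, -29],
    [6, 0, 0, 4, 0, 0, -29],
    [6, 0, 0, 4, 0, 0, -29],
  ],
)

```text
clock: 1.7
position: [0.4707, -0.2457, 0.1002]
tool_rot: [-3.142, -0.0, 2.318]
force: [-0.1, 0.2, -0.3]
grip_width: 0.0599
finger_force: 0.0
```

```bash
python3 - <<'E'
from h import *
from workcell import bot
f=bot.grab_frame("scene");cv2.imwrite("pics/s1.png",cv2.resize(f["frame"][100:260,120:320],(800,640))[:600])
o=bot.observe();st(o);go(o,.4703,-.245,.024,134.5)
E
```

```text
1.75 [ 0.4708 -0.2457  0.1003] [-180.    -0.   132.8] q [ 0.78  0.61 -0.56  1.93  0.47  0.73  0.69] F [ 1.  -0.2  0.3] w 0.0603 0.0
shift [0.08 0.02 7.63] rot [-0.  -0.  -1.7]
```

View pics/s1.png

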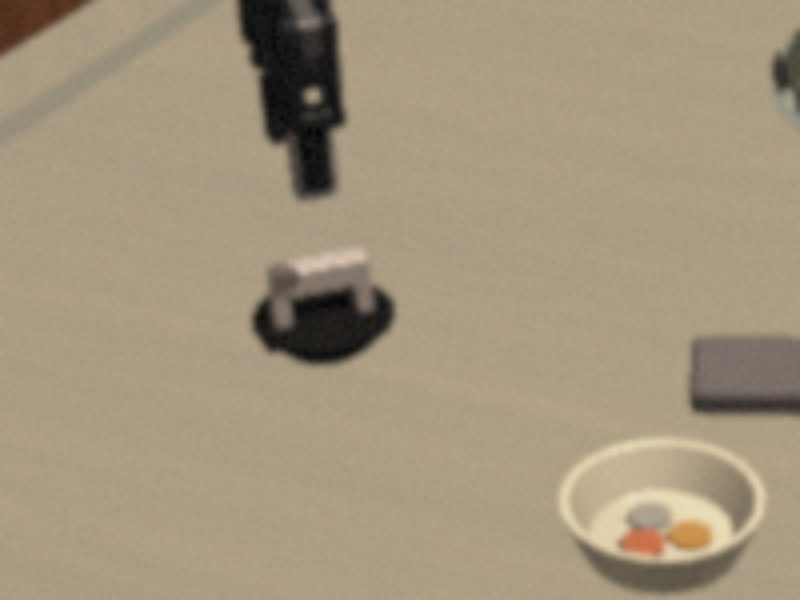

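The fingers at (313,185) stand over the middle of the bar at (318,265), aligned with it. I'll descend and grip.

servo_tool(
  plan=[
    [6, 0.1, 0, 2, 0, 0, -1.7],
    [6, 0.1, 0, 4.5, 0, 0, -1.7],
    [6, 0.1, 0, 6.5, 0, 0, -1.7],
    [6, 0.1, 0, 7.6, 0, 0, -1.7],
    [6, 0.1, 0, 7.6, 0, 0, -1.7],
    [1, 0.1, 0, 7.6, 0, 0, -1.7],
    [0.5, 0.1, 0, 7.6, 0, 0, -1.7],
    [0.5, 0.1, 0, 7.6, 0, 0, -1.7],
    [0.5, 0.1, 0, 7.6, 0, 0, -1.7],
    [0.5, 0.1, 0, 7.6, 0, 0, -1.7],
  ],
  force=110,
)

```text
clock: 2.75
position: [0.4705, -0.2453, 0.0251]
tool_rot: [3.142, 0.001, 2.349]
force: [-2.4, 0.2, 8.2]
grip_width: 0.0118
finger_force: 107.3
```

```bash
python3 - <<'E'
from h import *
from workcell import bot
o=bot.observe();st(o);go(o,.4703,-.245,.024,134.5)
E
```

```text
2.75 [ 0.4705 -0.2453  0.0251] [1.800e+02 1.000e-01 1.346e+02] q [ 0.71  0.73 -0.47  1.97  0.59  0.58  0.62] F [-2.4  0.2  8.2] w 0.0118 107.3
shift [0.03 0.01 0.11] rot [0.  0.1 0.1]
```

servo_tool(
  plan=[
    [0.5, 0, 0, -2, 0, 0, 0],
    [0.5, 0, 0, -5, 0, 0, 0],
    [0.5, 0, 0, -9, 0, 0, 0],
    [0.5, 0, 0, -13, 0, 0, 0],
    [0.5, 0, 0, -17, 0, 0, 0],
    [0.5, 0, 0, -17, 0, 0, 0],
  ],
)

```text
clock: 3.35
position: [0.472, -0.2457, 0.1993]
tool_rot: [3.14, 0.007, 2.349]
force: [0.9, -0.9, -2.6]
grip_width: 0.0119
finger_force: 107.9
```

```bash
python3 - <<'E'
from h import *
from workcell import bot
o=bot.observe();st(o);go(o,.5978,.2299,.19,124)
E
```

```text
3.35 [ 0.472  -0.2457  0.1993] [179.9   0.4 134.6] q [ 0.85  0.48 -0.65  1.86  0.36  0.92  0.81] F [ 0.9 -0.9 -2.6] w 0.0119 107.9
shift [25.04 42.34  0.84] rot [ 0.1  0.4 10.6]
```

servo_tool(
  plan=[
    [0.5, 1, 1.7, 0, 0, 0, 1],
    [0.5, 3, 5, 0, 0, 0, 2],
    [0.5, 5.5, 9.3, 0, 0, 0, 3],
    [0.5, 8, 13.5, 0, 0, 0, 4],
    [0.5, 10.5, 17.8, 0, 0, 0, 5],
    [0.5, 13, 22, 0, 0, 0, 6],
    [0.5, 15.5, 26.2, 0, 0, 0, 7],
    [0.5, 18, 30.4, 0, 0, 0, 8],
    [0.5, 20.3, 34.3, 0, 0, 0, 9],
    [0.5, 22, 37.2, 0, 0, 0, 10],
  ],
)

```text
clock: 4.35
position: [0.5802, 0.1761, 0.1942]
tool_rot: [3.141, -0.001, 2.176]
force: [0.0, -0.1, -0.9]
grip_width: 0.0122
finger_force: 107.8
```

servo_tool(
  plan=[
    [0.5, 1.5, 2.5, 0, 0, 0, 0.6],
    [0.5, 2.5, 4.2, 0, 0, 0, 0.6],
    [0.5, 3, 5.1, 0, 0, 0, 0.6],
    [0.5, 3, 5.1, 0, 0, 0, 0.6],
    [0.5, 3, 5.1, 0, 0, 0, 0.6],
  ],
)

```text
clock: 4.85
position: [0.6051, 0.2254, 0.1941]
tool_rot: [-3.141, 0.0, 2.164]
force: [0.1, -0.9, -2.0]
grip_width: 0.0118
finger_force: 107.8
```

```bash
python3 - <<'E'
from h import *
from workcell import bot
f=bot.grab_frame("top");s=bot.grab_frame("scene")
cv2.imwrite("pics/s2.png",np.hstack([cv2.resize(f["frame"][140:270,80:260],(400,290)),cv2.resize(s["frame"][140:310,310:530],(400,290))]))
o=bot.observe();st(o);go(o,.5978,.2299,.15,124)
E
```

```text
4.95 [0.6053 0.2251 0.1943] [-180.     0.   123.9] q [-0.06  0.66 -0.61  1.55  0.41  1.06 -0.19] F [-0.7  0.7 -1.4] w 0.0119 107.8
shift [ 0.82 -0.35  4.43] rot [-0.   0.  -0.1]
```

View pics/s2.png

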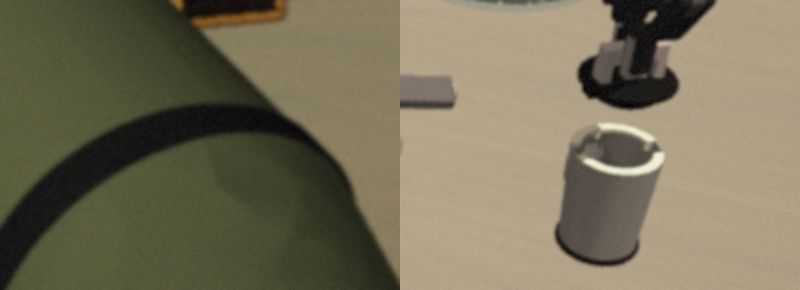

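The top view is blocked by the arm. In the scene crop the lid hangs level, upper right of the open tumbler. I'll cross-check the mouth and disc positions in this one view, so calibration bias cancels.

```bash
python3 - <<'E'
from h import *
from workcell import bot
s=bot.grab_frame("scene");o=bot.observe();p=o["position"];np.savez("s3.npz",**s)
def ell(f,mask,cx,cy,z,half=.05):
    t=rect(f,z,cx,cy,half,500);g=cv2.cvtColor(t,cv2.COLOR_BGR2GRAY);m=mask(g)
    h=cv2.convexHull(bigc(m));e=cv2.fitEllipse(h);k=2*half/500
    return (cx+half-e[0][1]*k,cy+half-e[0][0]*k),np.array(e[1])*k,t,m
r=ell(s,lambda g:g>150,.598,.23,.11);print("rim",r[:2])
z=p[2]-.0251+.017
d=ell(s,lambda g:cv2.morphologyEx((g<45).astype(np.uint8),cv2.MORPH_OPEN,np.ones((45,45))),p[0],p[1],z);print("disc",d[:2],p)
cv2.imwrite("pics/s4.png",np.hstack([cv2.resize(x,(290,290)) for x in(r[2],cv2.merge([r[3].astype(np.uint8)*255]*3),)]+[cv2.resize(d[2],(220,290))]))
E
```

```text
Traceback (most recent call last):
cv2.error: OpenCV(4.12.0) /io/opencv/modules/imgproc/src/shapedescr.cpp:361: error: (-201:Incorrect size of input array) There should be at least 5 points to fit the ellipse in function 'fitEllipseNoDirect'
```

```bash
python3 - <<'E'
from h import *
s=dict(np.load("s3.npz"));p=np.array([.6053,.2251,.1943])
a=rect(s,.11,.598,.23,.05,400);b=rect(s,p[2]-.0251+.019,p[0],p[1],.05,400)
for i in(a,b):cv2.line(i,(190,200),(210,200),(0,0,255));cv2.line(i,(200,190),(200,210),(0,0,255))
g=cv2.cvtColor(a,cv2.COLOR_BGR2GRAY);print(np.percentile(g,[5,50,90,99]))
cv2.imwrite("pics/s4.png",np.hstack([a,b]))
E
```

```text
[ 74. 159. 202. 237.]
```

View pics/s4.png

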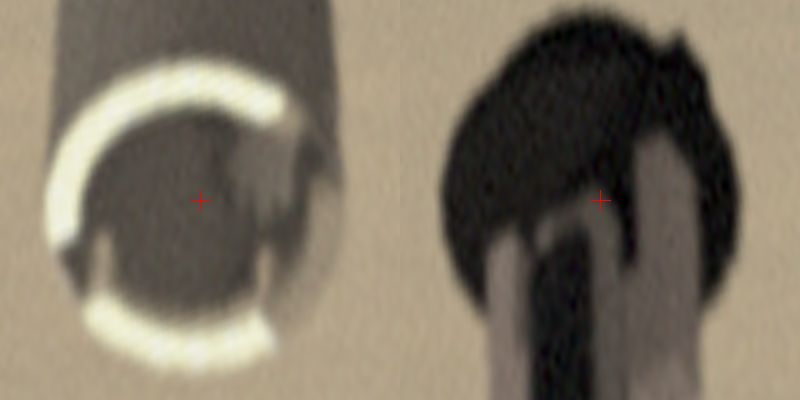

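Measured by hand from the rectified views (0.25 mm/px), the scene rim centre is at about (193,212), giving roughly (0.595, 0.232). The disc centre there is about (+1, +2) mm from the TCP. After correcting for that bias and blending with the top view, I take the mouth as (0.596, 0.2298). I'll move over it and descend.

```bash
python3 - <<'E'
from h import *
from workcell import bot
o=bot.observe();st(o);go(o,.596,.2298,.142,124)
E
```

```text
5.0 [0.6053 0.2253 0.1944] [-180.     0.   123.9] q [-0.06  0.66 -0.61  1.55  0.41  1.06 -0.19] F [-0.1 -0.5 -0.9] w 0.0124 107.8
shift [ 0.9  -0.52  5.24] rot [-0.   0.  -0.1]
```

servo_tool(
  plan=[
    [0.5, 0.9, -0.5, 1, 0, 0, 0],
    [0.5, 0.9, -0.5, 2.5, 0, 0, 0],
    [0.5, 0.9, -0.5, 4, 0, 0, 0],
    [0.5, 0.9, -0.5, 5.2, 0, 0, 0],
    [0.5, 0.9, -0.5, 5.2, 0, 0, 0],
    [0.5, 0.9, -0.5, 5.2, 0, 0, 0],
  ],
)

```text
clock: 5.6
position: [0.5961, 0.2313, 0.142]
tool_rot: [-3.141, -0.0, 2.165]
force: [0.2, 0.6, -0.3]
grip_width: 0.0118
finger_force: 107.8
```

```bash
python3 - <<'E'
from h import *
from workcell import bot
s=bot.grab_frame("scene");o=bot.observe();st(o);go(o,.596,.2298,.13,124)
cv2.imwrite("pics/s5.png",cv2.resize(s["frame"][160:300,360:500],(590,590),interpolation=2))
E
```

```text
5.65 [0.5963 0.2314 0.1425] [180.  -0. 124.] q [-0.08  0.7  -0.59  1.61  0.46  0.96 -0.23] F [-0.7 -0.7 -0.4] w 0.012 107.8
shift [-0.12 -0.12  1.25] rot [ 0. -0.  0.]
```

View pics/s5.png

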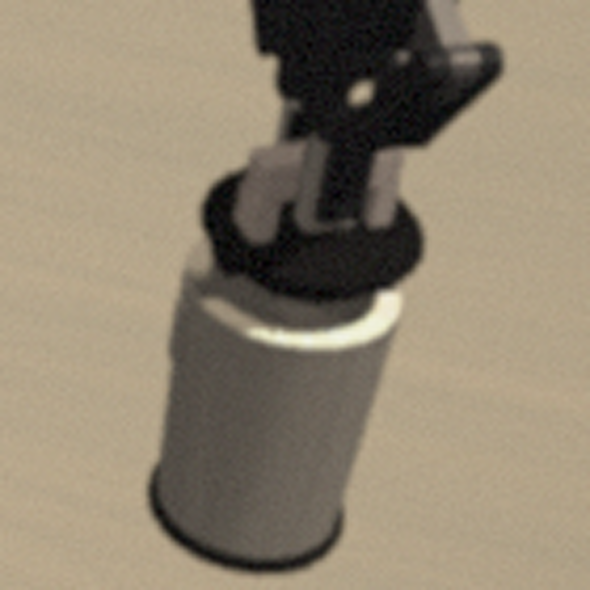

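The lid (disc centre about (312,235)) sits above the rim (centre about (295,290)). That agrees with the tumbler's lean in the image to within about 2 mm. I'll correct by 1-2 mm and lower until it touches.

servo_tool(
  plan=[
    [0.5, -0.1, -0.1, 0.4, 0, 0, 0],
    [0.5, -0.1, -0.1, 0.7, 0, 0, 0],
    [0.5, -0.1, -0.1, 1.0, 0, 0, 0],
    [0.5, -0.1, -0.1, 1.3, 0, 0, 0],
    [0.5, -0.1, -0.1, 1.5, 0, 0, 0],
    [0.5, -0.1, -0.1, 1.5, 0, 0, 0],
  ],
)

```text
clock: 6.25
position: [0.5965, 0.2301, 0.1292]
tool_rot: [3.14, 0.001, 2.164]
force: [-6.2, -4.5, 26.6]
grip_width: 0.0121
finger_force: 112.0
```

```bash
python3 - <<'E'
from h import *
from workcell import bot
o=bot.observe();st(o);print(o["moment"].round(2))
E
```

```text
6.25 [0.5965 0.2301 0.1292] [1.799e+02 1.000e-01 1.240e+02] q [-0.08  0.72 -0.58  1.63  0.47  0.94 -0.24] F [-6.2 -4.5 26.6] w 0.0121 112.0
[-1.1   1.7   0.02]
```

Contact came at the predicted height with 27 N. I'll turn clockwise in small steps while pressing.

servo_tool(
  plan=[
    [0.5, 0, 0, 0, 0, 0, 1.5],
    [0.5, 0, 0, 0, 0, 0, 3],
    [0.5, 0, 0, 0, 0, 0, 4.5],
    [0.5, 0, 0, 0, 0, 0, 6],
    [0.5, 0, 0, 0, 0, 0, 6],
  ],
)

```text
clock: 6.75
position: [0.5961, 0.23, 0.1274]
tool_rot: [3.141, 0.0, 2.059]
force: [1.8, 0.5, -0.3]
grip_width: 0.0119
finger_force: 108.1
```

```bash
python3 - <<'E'
from h import *
from workcell import bot
o=bot.observe();st(o);print(o["moment"].round(2))
E
```

```text
6.75 [0.5961 0.23   0.1274] [180.   0. 118.] q [-0.1   0.72 -0.56  1.63  0.45  0.93 -0.33] F [ 1.8  0.5 -0.3] w 0.0119 108.1
[ 0.15 -0.48 -0.08]
```

The force vanished and z followed the command, so the lugs are in the notches. I'll push down to flush.

servo_tool(
  plan=[
    [0.5, 0, 0, 0.2, 0, 0, 0.5],
    [0.5, 0, 0, 0.4, 0, 0, 1],
    [0.5, 0, 0, 0.6, 0, 0, 1],
    [0.5, 0, 0, 0.8, 0, 0, 1],
    [0.5, 0, 0, 0.9, 0, 0, 1],
    [0.5, 0, 0, 0.9, 0, 0, 1],
  ],
)

```text
clock: 7.35
position: [0.5956, 0.2298, 0.12]
tool_rot: [-3.142, 0.001, 2.042]
force: [-14.0, -7.6, 31.7]
grip_width: 0.0119
finger_force: 112.8
```

```bash
python3 - <<'E'
from h import *
from workcell import bot
o=bot.observe();st(o);print(o["moment"].round(2))
E
```

```text
7.35 [0.5956 0.2298 0.12  ] [-180.    0.  117.] q [-0.11  0.72 -0.55  1.63  0.45  0.91 -0.35] F [-14.   -7.6  31.7] w 0.0119 112.8
[-1.38  2.55 -0.04]
```

Flush at z = 0.120, as predicted, with some lateral load. I'll relieve it a little and turn clockwise.

servo_tool(
  plan=[
    [0.5, 0, -0.08, -0.06, 0, 0, 0],
    [0.5, 0, -0.08, -0.06, 0, 0, 4],
    [0.5, 0, -0.08, -0.06, 0, 0, 10],
    [0.5, 0, -0.08, -0.06, 0, 0, 16],
    [0.5, 0, -0.08, -0.06, 0, 0, 22],
    [0.5, 0, -0.08, -0.06, 0, 0, 28],
    [0.5, 0, -0.08, -0.06, 0, 0, 34],
    [0.5, 0, -0.08, -0.06, 0, 0, 40],
    [0.5, 0, -0.08, -0.06, 0, 0, 45],
    [0.5, 0, -0.08, -0.06, 0, 0, 45],
  ],
)

```text
clock: 8.35
position: [0.5957, 0.23, 0.12]
tool_rot: [3.14, -0.001, 1.254]
force: [-2.8, -0.9, 15.3]
grip_width: 0.0117
finger_force: 110.5
```

```bash
python3 - <<'E'
from h import *
from workcell import bot
o=bot.observe();st(o);print(o["moment"].round(2));go(o,.5955,.2297,.12,54.6)
E
```

```text
8.35 [0.5957 0.23   0.12  ] [ 1.799e+02 -1.000e-01  7.190e+01] q [-0.23  0.69 -0.35  1.64  0.3   0.86 -1.02] F [-2.8 -0.9 15.3] w 0.0117 110.5
[-0.33  0.28 -0.25]
shift [-0.03 -0.01  0.  ] rot [ 0.1 -0.1 17.3]
```

Turning freely. I'll continue to the stop.

servo_tool(
  plan=[
    [0.5, 0, 0, 0, 0, 0, 4],
    [0.5, 0, 0, 0, 0, 0, 8],
    [0.5, 0, 0, 0, 0, 0, 12],
    [0.5, 0, 0, 0, 0, 0, 15],
    [0.5, 0, 0, 0, 0, 0, 17],
    [0.5, 0, 0, 0, 0, 0, 18],
    [0.5, 0, 0, 0, 0, 0, 18],
  ],
)

```text
clock: 9.05
position: [0.5956, 0.2304, 0.12]
tool_rot: [3.141, -0.002, 0.943]
force: [-2.6, 0.6, 16.0]
grip_width: 0.0118
finger_force: 110.4
```

```bash
python3 - <<'E'
from h import *
from workcell import bot
o=bot.observe();st(o);print(o["moment"].round(2))
E
```

```text
9.05 [0.5956 0.2304 0.12  ] [ 1.8e+02 -1.0e-01  5.4e+01] q [-0.28  0.68 -0.28  1.64  0.23  0.85 -1.28] F [-2.6  0.6 16. ] w 0.0118 110.4
[-0.13  0.33  0.15]
```

servo_tool(
  plan=[
    [0.5, 0, 0, 0, 0, 0, 1],
    [0.5, 0, 0, 0, 0, 0, 2],
    [0.5, 0, 0, 0, 0, 0, 3],
    [0.5, 0, 0, 0, 0, 0, 4],
    [0.5, 0, 0, 0, 0, 0, 4],
  ],
)

```text
clock: 9.55
position: [0.5957, 0.2303, 0.12]
tool_rot: [3.141, -0.002, 0.875]
force: [-1.5, 0.3, 15.6]
grip_width: 0.0118
finger_force: 111.7
```

```bash
python3 - <<'E'
from h import *
from workcell import bot
o=bot.observe();st(o);print(o["moment"].round(2))
E
```

```text
9.55 [0.5957 0.2303 0.12  ] [ 1.799e+02 -1.000e-01  5.010e+01] q [-0.29  0.68 -0.26  1.65  0.22  0.84 -1.34] F [-1.5  0.3 15.6] w 0.0118 111.7
[-0.28  0.3   1.37]
```

The torque rose to 1.4 N m, which is the stop. I'll back off 1° to relax, open and lift.

servo_tool(
  plan=[
    [0.5, 0, 0, -0.05, 0, 0, -1.5],
    [2, 0, 0, -0.05, 0, 0, -1.5],
    [5, 0, 0, -0.05, 0, 0, -1.5],
    [5, 0, 0, -0.05, 0, 0, -1.5],
    [5, 0, 0, -0.05, 0, 0, -1.5],
    [5, 0, 0, -1.5, 0, 0, -1.5],
    [5, 0, 0, -4, 0, 0, -1.5],
    [5, 0, 0, -8, 0, 0, -1.5],
    [5, 0, 0, -12, 0, 0, -1.5],
    [5, 0, 0, -16, 0, 0, -1.5],
  ],
)

```text
clock: 10.55
position: [0.5948, 0.2295, 0.2817]
tool_rot: [3.141, -0.001, 0.899]
force: [0.4, 0.1, 0.1]
grip_width: 0.0501
finger_force: 0.0
```

servo_tool(
  plan=[
    [5, -3, -3, 0, 0, 0, 0],
    [5, -7, -7, 0, 0, 0, 0],
    [5, -10, -11, 0, 0, 0, 0],
    [5, -13, -15, 0, 0, 0, 0],
    [5, -16, -19, 0, 0, 0, 0],
    [5, -18, -22, 0, 0, 0, 0],
    [5, -18, -22, 0, 0, 0, 0],
  ],
)

```text
clock: 11.25
position: [0.3071, 0.2257, 0.2801]
tool_rot: [3.14, -0.001, 0.903]
force: [0.1, -0.3, 0.4]
grip_width: 0.0499
finger_force: 0.0
```

```bash
python3 - <<'E'
from h import *
from workcell import bot
s=bot.grab_frame("scene");t=bot.grab_frame("top");o=bot.observe();st(o)
print(bar(t,.5957,.2303,.145))
cv2.imwrite("pics/s6.png",np.hstack([cv2.resize(s["frame"],(400,300)),cv2.resize(t["frame"],(400,300))]))
E
```

```text
11.35 [0.3109 0.2257 0.2801] [ 1.799e+02 -1.000e-01  5.160e+01] q [-0.38  0.08 -0.43  2.1   0.04  0.96 -1.5 ] F [-0.5 -0.1 -0.1] w 0.0504 0.0
(array([0.59944, 0.23242], dtype=float32), np.float32(53.130135), [np.float32(0.013040006), np.float32(0.056679964)])
```

View pics/s6.png

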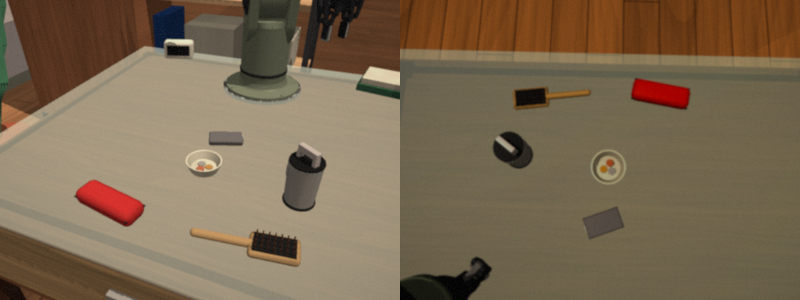

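The lid sits flush on the tumbler at (305,160) in the left half. The top view (right half) gives a bar angle of 53°, against 54.6° for locked. The bystanders are where they were and the arm is clear, so I'm handing in.

```bash
python3 -c "
from workcell import bot
print(bot.job_done())"
```

```text
the job is handed in; nothing more can be done
None
```

The lid is on the tumbler, flush and turned clockwise to its stop; the gripper has let go and is clear, the bystanders look unmoved, and I handed the job in after about 11 s of robot time (no verdict was returned).

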